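Set the locating-pin carriage to the green size tab

TASK

The next batch runs on the green size. Lift the red release bar of the slide fixture and hold it up while you slide the carriage along to the green tab, then let the bar go so that it drops fully into the notch in line with the green tab.

Things in the scene. Friction and masses are not known exactly. Their poses are not given: they have to be found in the camera images.
- slide_base: Fixed slide fixture: grey plate 140 (x) x 320 mm (y, the slide direction). Origin: centre of its underside, on the table. Dark rack along y at x = +20 mm, teeth up to 45 mm high, 8 notches at y = -105 to +105 mm every 30 mm; their 45 degree flanks draw in a bar let go up to 12 mm off. Light-running aluminium carriage, top at 62 mm; its black block with grey pin at x = -45 mm is 114 mm high.
- tab_green: Green tab, a fixed block 22 x 16 x 26 mm at x = +55 mm on the fixture's rear ledge, in line with one notch (same y in the fixture's frame). Origin: centre of its underside, 20 mm above the table; axes parallel to slide_base. Blue, yellow and white tabs like it stand at other notches.
- bar_grip (a point): Centre of the red cross bar to pinch from above: 60 mm long along the fixture's x, 14 mm wide along its y, 22 mm high. At x = +20 mm of slide_base, 115 mm above the table when down; moves with bar and carriage. Under it a 12 mm stem and, 78 mm above the table, a 26 mm collar; free space beside it. The pin block begins 45 mm from it towards fixture -x.
- release_bar (a joint): Height (m) of the release bar: 0 = dropped fully, tooth in a notch, carriage locked; clear of the rack from 0.021 up, so that the carriage slides; top stop at 0.032. Moves straight up. A spring and its weight press it down with 5 N at the bottom, 8 N at the top.

How it is judged:
On the way:
1. the release bar is held up clear of the rack (value of joint release_bar above 0.021 m), for 0.2 s.
At the end, for the whole second after the job is handed in: The release bar is within 10 mm of the green tab along the sliding direction, has dropped to within 5 mm of its lowest position (tooth in the notch) and is at rest (y of bar_grip in the frame of tab_green between -0.01 and 0.01 m and value of joint release_bar below 0.005 m and velocity of joint release_bar below 0.02 m/s); the robot touches nothing.
It also fails if it takes over 38 s, if anything falls off the work surface, if the arm or the gripper's body presses on something with over 40 N, if the wrist force passes 120 N, or if a joint passes its speed limit or range.

ROBOT

A 6-joint arm with a two-finger parallel gripper is mounted at the origin on the work surface; the furniture and walls round the work are solid. World frame = base frame: x ahead of the robot, y to its left, z up, the work surface at z = 0. Lengths are in m, angles in rad, forces in N, time in s.
With the tool pointing down it reaches from about 0.225 to 0.875 m from the base axis. Payload 3.4 kg.
Tool frame: the origin (TCP) lies between the finger pads; the fingertips stand 11 mm ahead of it and the grasp point (between the pads) lies 8 mm behind it (tips_ahead is the distance from the TCP to the fingertips, in m); z points along the fingers, x is the direction in which the jaws open and shut, and the axes are right-handed (so a half turn about z gives the same grasp; the last joint's range is limited). The gripper opens to 85 mm and grips with 20 to 120 N. Pads are 22 mm wide; open, the fingers measure 114 mm over their backs; the gripper's body (76 mm by 85 mm) begins 54 mm behind the grasp point. The pads swing forward as they close: fully open they stand 13 mm farther back than shut.
Start: joints at [-1.38, 0.276, 1.505, -0, 1.361, -0.121], TCP at [0.176, -0.547, 0.242] pointing down, gripper open.
Joint ranges: [-2.89, 2.89], [-0.75, 2.08], [0.22, 2.7], [-1.18, 4.32], [0.11, 2.71], [-2.7, 2.7]. Speed limits (rad/s): [2.57, 2.57, 3.14, 3.14, 3.14, 3.14].

INTERFACE

Orientations are given as a unit quaternion [w, x, y, z].
In Python, from rig import get_state, get_image, sign_off, masks_of, tips_ahead gives the robot as it stands.
- The arm moves only by the tool play_rows, never from a script. Its argument "series" is a list of rows, each an object of numbers: "fingers": the closure, from -1 (fully open) to 1 (shut); "dx", "dy", "dz": the shift along the world's x, y, z in mm; "turn": the turn about the world's z in rad. A call has 1 to 20 rows; each row shifts and turns the pose as measured when the row begins; what a row does not reach is not made up. A row lasts 1/12 s, in which the tool goes at most 41.7 mm and 7.16 degrees, less where a joint would pass 70% of its speed; a pose out of reach is approached as far as the arm can. A call with a gripper value outside its range is refused whole. The fingers move at their own pace and stop on an object; "squeeze" is the grip in N (left out, the last holds). Time passes only in rows, so rows that do not move let the fingers close. It gives the time, the measured TCP pose, the force and the opening at its end, in the units of the state.
- get_state(): the state, without advancing time (a new reading comes with each control period).
- get_image(name): name is "side" or "top"; returns a dict with "pixels" (400x640x3 uint8, red, green, blue), "vfov" (degrees; the focal length in pixels is half the picture's height over the tangent of half this angle, whatever the lens; pixels are square), "cx", "cy" (the principal point, pixels), "rvec" (rotation vector, rad) and "tvec" (3), from world to camera coordinates, as OpenCV has them. Camera axes: x right, y down, z forward; pixel columns grow to the right and rows downward; lengths in m; the calibration is good to about 2 mm. A picture is of the moment at which its call begins. There is no depth.
- sign_off(): hands the job in, once; it reports no verdict.
Trained networks look in a picture, given as the dict that the camera call returned (one of the last four; its "shot" number tells which), for a name from the list of things; names that differ only in an ending like _2 or _b are one class to them, and where a whole thing is asked for, a point or a joint stands for the part that bears it (a point fixed in the world has none). Each returns a list of dicts, best first, with "p" (0 to 1); they miss things now and then, are a little off and sometimes report something else, mostly with a low value. They report only what shows in the picture. A call takes as long as a camera call.
- masks_of(picture, label): "region" (400x640 bool, what is visible of it) and "xy" ([column, row] in pixels, amid what is visible of it).
The state is a dict: "clock": time; "qpos": joint angles; "qd": joint speeds; "effort": joint torques, N m; "position": TCP position; "ee_rot": TCP orientation; "contact_force": force on the tool from outside, world axes, zero at the start; "moment": the same for the moment, N m; "width": finger opening in m.
Only numpy, scipy, OpenCV 4.12 (cv2) and the standard library are available. Lean on these libraries where they do the work, as an engineer would, in place of code of your own. Each camera call takes 0.05 s, during which the arm holds its last target. There are 200 camera calls.

## Working session

There is one attempt and no reset: what is moved stays moved. The work goes in short steps, Python scripts to look and compute and a tool call to move; the robot and the scene stay as the last step left them, time stands still between calls to the robot, and variables do not carry over. Pictures are saved under pics/ and viewed, about 8 in all and at most 12, crops included, and the job is handed in when it is done.

Besides the shell and the picture viewer there is one more tool, called after "Emit:" in YAML: its name, and indented under it one key for each argument. play_rows: Moves the arm, as the interface text tells. Its arguments: {"type":"object","properties":{"series":{"type":"array"},"squeeze":{"type":"number"}},"required":["series"]}

```bash
mkdir -p pics; cat > h.py <<'E'
from rig import *
import numpy as np, cv2
def P(im):
    f=200/np.tan(np.radians(im["vfov"])/2)
    return np.array([[f,0,im["cx"]],[0,f,im["cy"]],[0,0,1]]),cv2.Rodrigues(np.array(im["rvec"],float))[0],np.array(im["tvec"],float)
def ray(im,uv):
    K,R,t=P(im);return -R.T@t,R.T@np.linalg.inv(K)@np.array([uv[0],uv[1],1.])
def atz(im,uv,z):
    c,d=ray(im,uv);return c+d*(z-c[2])/d[2]
def proj(im,p):
    K,R,t=P(im);q=K@(R@np.array(p)+t);return q[:2]/q[2]
def tri(a,b):
    (c1,d1),(c2,d2)=a,b
    s=np.linalg.lstsq(np.c_[d1,-d2],c2-c1,rcond=None)[0]
    p,q=c1+s[0]*d1,c2+s[1]*d2
    return (p+q)/2,np.linalg.norm(p-q)
E
python3 - <<'E'
from h import *
np.set_printoptions(precision=4,suppress=True)
s=get_state();print(s)
I={n:get_image(n) for n in("side","top")}
for n in I:
    cv2.imwrite(f"pics/{n}0.png",I[n]["pixels"][:,:,::-1]);print(n,I[n]["vfov"],-P(I[n])[1].T@P(I[n])[2])
M={}
for l in("tab_green","bar_grip","slide_base"):
    for n in I:
        r=masks_of(I[n],l);print(l,n,[(round(m["p"],2),m["xy"],int(m["region"].sum())) for m in r[:3]])
        if r:M[l,n]=r[0]["xy"]
    try:print(tri(ray(I["side"],M[l,"side"]),ray(I["top"],M[l,"top"])))
    except KeyError:pass
E
```

```text
{'clock': 0.0, 'qpos': array([-1.38  ,  0.2766,  1.5062,  0.    ,  1.3607, -0.121 ]), 'qd': array([-0.0012,  0.0003, -0.0008, -0.0026, -0.0005,  0.    ]), 'effort': array([ -0.0015, -41.6776, -24.5805,  -0.0004,   0.011 ,  -0.    ]), 'position': array([ 0.1763, -0.5468,  0.2414]), 'ee_rot': array([-0.0006,  0.8083, -0.5887, -0.0007]), 'contact_force': array([-0.1618, -0.6123,  0.2696]), 'moment': array([-0.0252, -0.0187,  0.008 ]), 'width': 0.08578121066856631}
side 44.43858712799056 [ 0.358  -0.6733  0.4113]
top 44.84877092077614 [0.4302 0.0719 0.9472]
tab_green side [(0.72, [343.7, 296.6], 289)]
tab_green top [(0.66, [426.7, 188.8], 117)]
(array([ 0.5033, -0.0925,  0.0317]), np.float64(0.006196737713323822))
bar_grip side [(0.64, [302.7, 215.7], 670)]
bar_grip top [(0.68, [370.1, 204.2], 273)]
(array([0.4686, 0.0197, 0.1137]), np.float64(0.00039958167428644334))
slide_base side [(0.65, [293.9, 287.1], 10469)]
slide_base top [(0.89, [373.2, 218.3], 11983)]
(array([ 0.4476,  0.0065, -0.0037]), np.float64(0.002887477104521719))
```

View pics/side0.png

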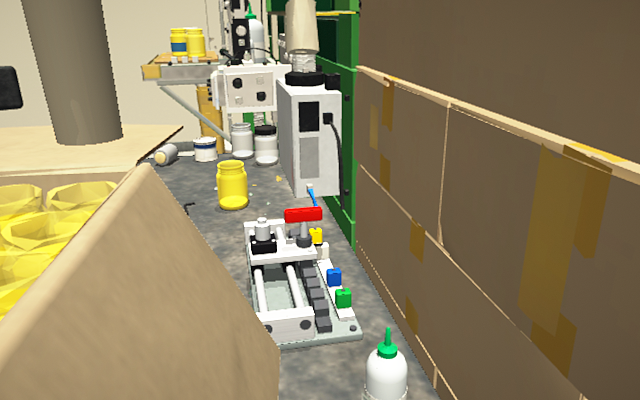

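View pics/top0.png

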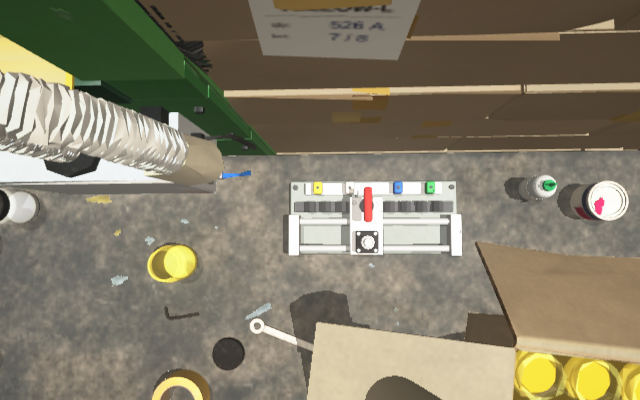

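The side view shows the red bar at (303,215) and the green tab at (343,297), with a wall of boxes to the right. The top view shows the bar at (368,204) and the green tab at (430,187), the tabs running yellow, white, blue, green from left to right. There is an open carton at the lower right, near the arm.

```bash
python3 - <<'E'
from h import *
np.set_printoptions(precision=4,suppress=True)
t=get_image("top");s=get_image("side")
hsv=cv2.cvtColor(t["pixels"],cv2.COLOR_RGB2HSV)
def blob(im,box,lo,hi):
    h=cv2.cvtColor(im["pixels"],cv2.COLOR_RGB2HSV);m=cv2.inRange(h,lo,hi);k=np.zeros_like(m);x0,y0,x1,y1=box;k[y0:y1,x0:x1]=m[y0:y1,x0:x1]
    v,u=np.nonzero(k);return np.array([u.mean(),v.mean()]),len(u)
B={}
for n,box,lo,hi in(("green",(420,178,440,198),(50,120,50),(80,255,255)),("blue",(385,178,410,198),(100,120,50),(125,255,255)),("yellow",(308,178,328,198),(22,120,80),(35,255,255))):
    c,k=blob(t,box,lo,hi);B[n]=atz(t,c,.043);print(n,c,k,B[n])
d=B["yellow"]-B["green"];print("yaw from y axis",np.degrees(np.arctan2(-d[0],d[1])),np.linalg.norm(d))
m=masks_of(t,"bar_grip")[0]["region"];v,u=np.nonzero(m);sel=v<225
h=cv2.cvtColor(t["pixels"],cv2.COLOR_RGB2HSV)
r=((h[...,0]<8)|(h[...,0]>172))&(h[...,1]>150);r[:180]=0;r[228:]=0;r[:,:355]=0;r[:,382:]=0
v,u=np.nonzero(r);print("bar red",u.mean(),v.mean(),len(u),v.min(),v.max(),u.min(),u.max(),atz(t,(u.mean(),v.mean()),.123))
for a,b in(((290,256),(462,256)),((290,182),(462,182))):print(atz(t,a,.0),atz(t,b,.0))
print("wall",atz(s,(356,245),0),atz(s,(435,400),0),atz(t,(380,152),0))
print("carton",[atz(t,p,z) for p in((478,243),(318,322)) for z in(0,.15,.25)])
for a,b in(((478,243),(150,168)),):print(tri(ray(t,a),ray(s,b)))
E
```

```text
green [429.7667 186.9667] 60 [ 0.5027 -0.0956  0.043 ]
blue [397.48 186.96] 75 [ 0.5033 -0.036   0.043 ]
yellow [317.5227 187.3977] 88 [0.504  0.1131 0.043 ]
yaw from y axis -0.3440467401085311 0.20868437677042706
bar red 367.6694560669456 203.50627615062763 239 187 220 364 371 [0.4692 0.0244 0.123 ]
[0.3739 0.1696 0.    ] [ 0.3724 -0.1622  0.    ]
[0.5187 0.1692 0.    ] [ 0.5152 -0.1659  0.    ]
wall [0.5848 0.1229 0.    ] [ 0.5667 -0.2734  0.    ] [ 0.576  -0.0081  0.    ]
carton [array([ 0.3971, -0.1933,  0.    ]), array([ 0.4024, -0.1513,  0.15  ]), array([ 0.4058, -0.1233,  0.25  ]), array([0.2472, 0.1157, 0.    ]), array([0.2762, 0.1088, 0.15  ]), array([0.2955, 0.1042, 0.25  ])]
(array([ 0.3415, -0.1328,  0.2506]), np.float64(0.1298539131752376))
```

```bash
python3 - <<'E'
from h import *
np.set_printoptions(precision=3,suppress=True)
t=get_image("top");s=get_image("side")
for a in((478,243),(515,348),(318,322),(640,265)):
  for b in((150,168),(185,125),(280,345),(145,165)):print(a,b,*tri(ray(t,a),ray(s,b)))
E
```

```text
(478, 243) (150, 168) [ 0.341 -0.133  0.251] 0.1298539131752376
(478, 243) (185, 125) [ 0.362 -0.115  0.293] 0.0902056046700841
(478, 243) (280, 345) [ 0.401 -0.184  0.035] 0.005605020686866687
(478, 243) (145, 165) [ 0.339 -0.133  0.254] 0.13474993523509235
(515, 348) (150, 168) [ 0.272 -0.164  0.264] 0.017340369275723633
(515, 348) (185, 125) [ 0.297 -0.148  0.307] 0.04572871857060213
(515, 348) (280, 345) [ 0.312 -0.235  0.103] 0.1762855816435749
(515, 348) (145, 165) [ 0.27  -0.163  0.267] 0.012080807350216504
(318, 322) (150, 168) [0.261 0.106 0.179] 0.041906175705948304
(318, 322) (185, 125) [0.298 0.104 0.249] 0.005816468918212974
(318, 322) (280, 345) [ 0.326  0.096 -0.14 ] 0.21411875063189886
(318, 322) (145, 165) [0.258 0.105 0.185] 0.04959647954278042
(640, 265) (150, 168) [ 0.342 -0.321  0.304] 0.0740591288568691
(640, 265) (185, 125) [ 0.356 -0.3    0.331] 0.049919825898915235
(640, 265) (280, 345) [ 0.377 -0.383  0.189] 0.0160624880259218
(640, 265) (145, 165) [ 0.34  -0.32   0.306] 0.07743325981104852
```

Emit:
play_rows:
  series:
    - {"dz": 40,"fingers": -1}
    - {"dz": 40,"fingers": -1}
    - {"dz": 40,"fingers": -1}
    - {"dz": 40,"fingers": -1}
  squeeze: 60

```text
invalid input at $.series[0]: expected keys fingers, dx, dy, dz, turn
```

Emit:
play_rows:
  series:
    - {"fingers": -1,"dx": 0,"dy": 0,"dz": 40,"turn": 0}
    - {"fingers": -1,"dx": 0,"dy": 0,"dz": 40,"turn": 0}
    - {"fingers": -1,"dx": 0,"dy": 0,"dz": 40,"turn": 0}
    - {"fingers": -1,"dx": 0,"dy": 0,"dz": 40,"turn": 0}
    - {"fingers": -1,"dx": 15,"dy": 30,"dz": 0,"turn": -0.03}
    - {"fingers": -1,"dx": 15,"dy": 30,"dz": 0,"turn": -0.03}
    - {"fingers": -1,"dx": 15,"dy": 30,"dz": 0,"turn": -0.03}
    - {"fingers": -1,"dx": 15,"dy": 30,"dz": 0,"turn": -0.03}
    - {"fingers": -1,"dx": 15,"dy": 30,"dz": 0,"turn": -0.03}
    - {"fingers": -1,"dx": 15,"dy": 30,"dz": 0,"turn": -0.03}
    - {"fingers": -1,"dx": 15,"dy": 30,"dz": 0,"turn": -0.03}
    - {"fingers": -1,"dx": 15,"dy": 30,"dz": 0,"turn": -0.03}
    - {"fingers": -1,"dx": 15,"dy": 30,"dz": 0,"turn": -0.03}
    - {"fingers": -1,"dx": 15,"dy": 30,"dz": 0,"turn": -0.03}
  squeeze: 60

```text
clock: 1.82
position: [0.3265, -0.2374, 0.4076]
ee_rot: [0.001, -0.701, 0.713, -0.002]
contact_force: [1.0, -0.0, -0.9]
width: 0.0855
```

Emit:
play_rows:
  series:
    - {"fingers": -1,"dx": 18,"dy": 32,"dz": 0,"turn": 0.01}
    - {"fingers": -1,"dx": 18,"dy": 32,"dz": 0,"turn": 0}
    - {"fingers": -1,"dx": 18,"dy": 32,"dz": 0,"turn": 0}
    - {"fingers": -1,"dx": 18,"dy": 32,"dz": 0,"turn": 0}
    - {"fingers": -1,"dx": 18,"dy": 32,"dz": 0,"turn": 0}
    - {"fingers": -1,"dx": 18,"dy": 32,"dz": 0,"turn": 0}
    - {"fingers": -1,"dx": 18,"dy": 32,"dz": 0,"turn": 0}
    - {"fingers": -1,"dx": 10,"dy": 20,"dz": 0,"turn": 0}
    - {"fingers": -1,"dx": 0,"dy": 0,"dz": 0,"turn": 0}

```text
clock: 2.57
position: [0.4668, 0.0261, 0.4097]
ee_rot: [0.004, -0.707, 0.708, -0.005]
contact_force: [-0.2, -0.6, -0.3]
width: 0.0853
```

Emit:
play_rows:
  series:
    - {"fingers": -1,"dx": 1,"dy": -1,"dz": -35,"turn": 0}
    - {"fingers": -1,"dx": 1,"dy": -1,"dz": -35,"turn": 0}
    - {"fingers": -1,"dx": 0,"dy": 0,"dz": -35,"turn": 0}
    - {"fingers": -1,"dx": 0,"dy": 0,"dz": -35,"turn": 0}
    - {"fingers": -1,"dx": 0,"dy": 0,"dz": -35,"turn": 0}
    - {"fingers": -1,"dx": 0,"dy": 0,"dz": -30,"turn": 0}
    - {"fingers": -1,"dx": 0,"dy": 0,"dz": -20,"turn": 0}
    - {"fingers": -1,"dx": 0,"dy": 0,"dz": -15,"turn": 0}
    - {"fingers": -1,"dx": 0,"dy": 0,"dz": 0,"turn": 0}

```text
clock: 3.32
position: [0.4656, 0.0214, 0.1637]
ee_rot: [-0.005, 0.708, -0.706, 0.01]
contact_force: [0.1, 0.4, 0.2]
width: 0.0854
```

```bash
python3 - <<'E'
from h import *
print(get_state()["position"])
s=get_image("side");t=get_image("top")
a=cv2.resize(s["pixels"][130:330,220:400],None,fx=3,fy=3)[:,:,::-1];cv2.imwrite("pics/side1.png",a)
for im in(s,):print([(m["p"],m["xy"]) for m in masks_of(im,"bar_grip")], proj(im,(.4692,.0238,.115)), proj(im,get_state()["position"]))
E
```

```text
[0.46556293 0.02137434 0.16369195]
[(0.94, [301.8, 214.9])] [302.49747638 213.92087355] [301.83946365 182.57345602]
```

View pics/side1.png

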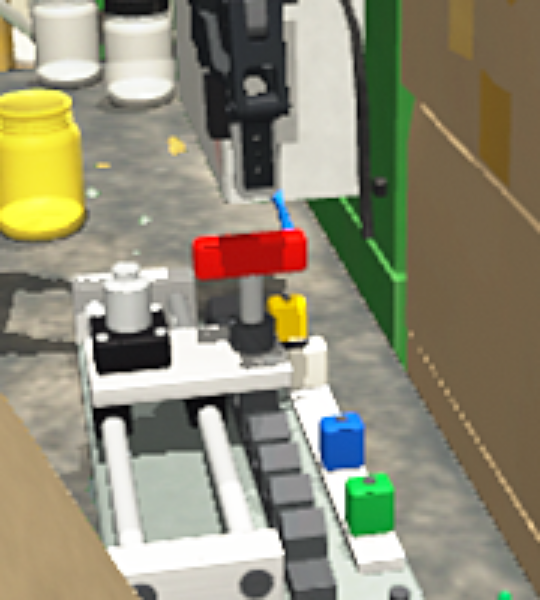

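The gripper is straight above the bar in the crop, with the fingers at (258,150) and the bar at (250,255), and the space beside the bar is free. I'll descend and close.

Emit:
play_rows:
  series:
    - {"fingers": -1,"dx": 2,"dy": 2,"dz": -20,"turn": 0}
    - {"fingers": -1,"dx": 1,"dy": 1,"dz": -18,"turn": 0}
    - {"fingers": -1,"dx": 0,"dy": 0,"dz": -12,"turn": 0}
    - {"fingers": -1,"dx": 0,"dy": 0,"dz": -5,"turn": 0}
    - {"fingers": -1,"dx": 0,"dy": 0,"dz": 0,"turn": 0}

```text
clock: 3.88
position: [0.4809, 0.0226, 0.1208]
ee_rot: [-0.015, 0.708, -0.706, 0.023]
contact_force: [0.2, -0.2, -0.6]
width: 0.0854
```

```bash
python3 - <<'E'
from h import *
s=get_state()
for k in("qpos","qd","effort","position","ee_rot","contact_force","moment"):print(k,s[k].round(3))
R=lambda q:cv2.Rodrigues(2*np.arccos(q[0])*q[1:]/np.linalg.norm(q[1:]))[0]
print(R(s["ee_rot"]).round(3))
E
```

```text
qpos [-0.094  0.217  1.924 -0.007  0.947  1.479]
qd [-0.001 -0.018 -0.028 -0.002  0.013 -0.   ]
effort [-1.8000e-02 -3.3101e+01 -2.0005e+01 -2.4000e-02 -4.3200e-01  2.0000e-03]
position [0.481 0.023 0.121]
ee_rot [-0.015  0.708 -0.706  0.023]
contact_force [ 0.171 -0.213 -0.648]
moment [-0.027 -0.078  0.028]
[[ 0.002 -0.999  0.053]
 [-1.    -0.003 -0.01 ]
 [ 0.011 -0.053 -0.999]]
```

Emit:
play_rows:
  series:
    - {"fingers": -1,"dx": -6,"dy": 0,"dz": 0,"turn": 0}
    - {"fingers": -1,"dx": -6,"dy": 0,"dz": 0,"turn": 0}
    - {"fingers": -1,"dx": 0,"dy": 0,"dz": 0,"turn": 0}

```text
clock: 4.13
position: [0.4704, 0.0222, 0.1241]
ee_rot: [-0.017, 0.708, -0.706, 0.025]
contact_force: [0.9, 1.4, 0.6]
width: 0.0859
```

```bash
python3 - <<'E'
from h import *
s=get_state()
for k in("qpos","qd","effort","position","ee_rot","contact_force"):print(k,s[k].round(3))
a=get_image("side")["pixels"];b=get_image("top")["pixels"]
cv2.imwrite("pics/both2.png",np.vstack([a[20:320],b[100:400]])[:,:,::-1])
E
```

```text
qpos [-0.097  0.196  1.943 -0.007  0.942  1.475]
qd [ 0.001 -0.011 -0.025  0.002 -0.003  0.001]
effort [-6.2000e-02 -3.2182e+01 -2.0589e+01 -3.1000e-02 -4.4100e-01 -7.0000e-03]
position [0.47  0.022 0.124]
ee_rot [-0.017  0.708 -0.706  0.025]
contact_force [0.888 1.353 0.592]
```

View pics/both2.png

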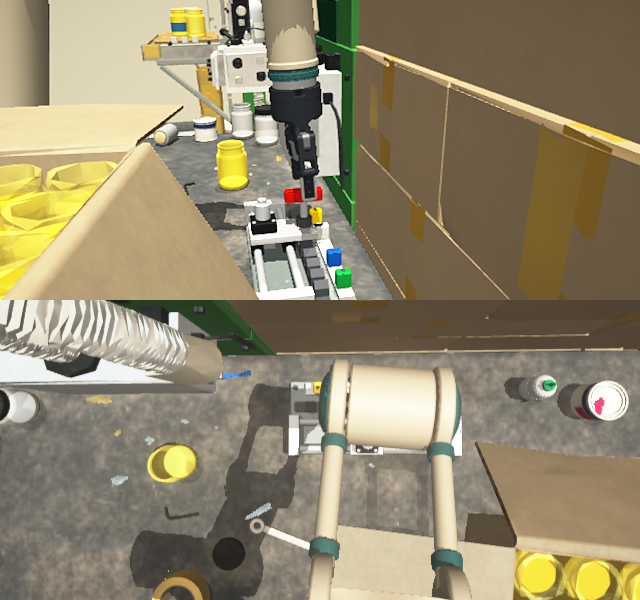

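Nothing is touching: in the side view (upper half) the fingers straddle the bar at about (305,195). The hand leans about 3° along the bar, which does no harm to the pinch. I'll go on in small steps.

Emit:
play_rows:
  series:
    - {"fingers": -1,"dx": -2,"dy": 1,"dz": -6,"turn": 0}
    - {"fingers": -1,"dx": -1,"dy": 1,"dz": -6,"turn": 0}
    - {"fingers": -1,"dx": -1,"dy": 0,"dz": -5,"turn": 0}
    - {"fingers": -1,"dx": 0,"dy": 0,"dz": 0,"turn": 0}

```text
clock: 4.57
position: [0.4679, 0.0243, 0.1069]
ee_rot: [-0.019, 0.708, -0.706, 0.027]
contact_force: [-0.8, -0.5, 0.1]
width: 0.0853
```

Emit:
play_rows:
  series:
    - {"fingers": 1,"dx": 0,"dy": 0,"dz": 0,"turn": 0}
    - {"fingers": 1,"dx": 0,"dy": 0,"dz": 0,"turn": 0}
    - {"fingers": 1,"dx": 0,"dy": 0,"dz": 0,"turn": 0}
    - {"fingers": 1,"dx": 0,"dy": 0,"dz": 0,"turn": 0}
    - {"fingers": 1,"dx": 0,"dy": 0,"dz": 0,"turn": 0}
    - {"fingers": 1,"dx": 0,"dy": 0,"dz": 0,"turn": 0}
    - {"fingers": 1,"dx": 0,"dy": 0,"dz": 0,"turn": 0}
    - {"fingers": 1,"dx": 0,"dy": 0,"dz": 0,"turn": 0}
  squeeze: 60

```text
clock: 5.23
position: [0.4678, 0.0246, 0.106]
ee_rot: [-0.018, 0.707, -0.707, 0.026]
contact_force: [0.2, -0.7, -1.7]
width: 0.0131
```

Emit:
play_rows:
  series:
    - {"fingers": 1,"dx": 0,"dy": 0,"dz": 7,"turn": 0}
    - {"fingers": 1,"dx": 0,"dy": 0,"dz": 7,"turn": 0}
    - {"fingers": 1,"dx": 0,"dy": 0,"dz": 7,"turn": 0}
    - {"fingers": 1,"dx": 0,"dy": 0,"dz": 5,"turn": 0}
    - {"fingers": 1,"dx": 0,"dy": 0,"dz": 0,"turn": 0}

```text
clock: 5.65
position: [0.4677, 0.0247, 0.1326]
ee_rot: [0.018, -0.707, 0.707, -0.025]
contact_force: [2.9, 0.4, -7.6]
width: 0.0132
```

```bash
python3 - <<'E'
from h import *
s=get_image("side")
cv2.imwrite("pics/side3.png",cv2.resize(s["pixels"][130:330,220:400],None,fx=3,fy=3)[:,:,::-1])
print([(m["p"],m["xy"]) for m in masks_of(s,"bar_grip")], proj(s,(.4692,.0238,.115)), proj(s,(.4692,.0238,.142)))
E
```

```text
[(0.78, [294.1, 198.8])] [302.49747638 213.92087355] [302.03854899 197.78217569]
```

View pics/side3.png

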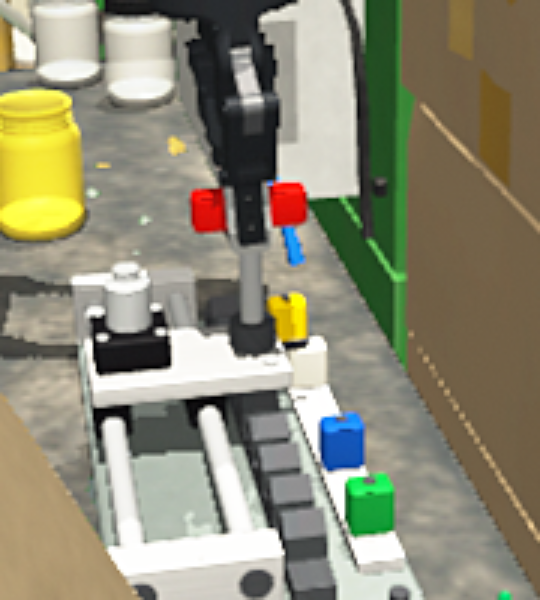

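The bar is up by about 27 mm: it now sits at row 199 against 215 before. The 7.6 N load matches the spring. Next I'll slide towards -y by 120 mm, in two parts.

Emit:
play_rows:
  series:
    - {"fingers": 1,"dx": 0,"dy": -10,"dz": 0,"turn": 0}
    - {"fingers": 1,"dx": 0,"dy": -10,"dz": 0,"turn": 0}
    - {"fingers": 1,"dx": 0,"dy": -10,"dz": 0,"turn": 0}
    - {"fingers": 1,"dx": 0,"dy": -10,"dz": 0,"turn": 0}
    - {"fingers": 1,"dx": 0,"dy": -10,"dz": 0,"turn": 0}

```text
clock: 6.17
position: [0.4673, -0.0265, 0.1307]
ee_rot: [-0.019, 0.707, -0.706, 0.024]
contact_force: [2.7, 0.7, -7.1]
width: 0.0131
```

Emit:
play_rows:
  series:
    - {"fingers": 1,"dx": 0,"dy": -10,"dz": 1,"turn": 0}
    - {"fingers": 1,"dx": 0,"dy": -10,"dz": 1,"turn": 0}
    - {"fingers": 1,"dx": 0,"dy": -10,"dz": 1,"turn": 0}
    - {"fingers": 1,"dx": 0,"dy": -10,"dz": 1,"turn": 0}
    - {"fingers": 1,"dx": 0,"dy": -10,"dz": 0,"turn": 0}
    - {"fingers": 1,"dx": 0,"dy": -10,"dz": 0,"turn": 0}
    - {"fingers": 1,"dx": 0,"dy": -8,"dz": 0,"turn": 0}
    - {"fingers": 1,"dx": 0,"dy": 0,"dz": 0,"turn": 0}

```text
clock: 6.83
position: [0.4667, -0.1026, 0.1335]
ee_rot: [0.02, -0.705, 0.708, -0.022]
contact_force: [4.2, 7.9, -7.7]
width: 0.0132
```

```bash
python3 - <<'E'
from h import *
print(get_state()["position"])
s=get_image("side")
cv2.imwrite("pics/side4.png",cv2.resize(s["pixels"][130:330,220:400],None,fx=3,fy=3)[:,:,::-1])
E
```

```text
[ 0.46674919 -0.10259418  0.13347978]
```

View pics/side4.png

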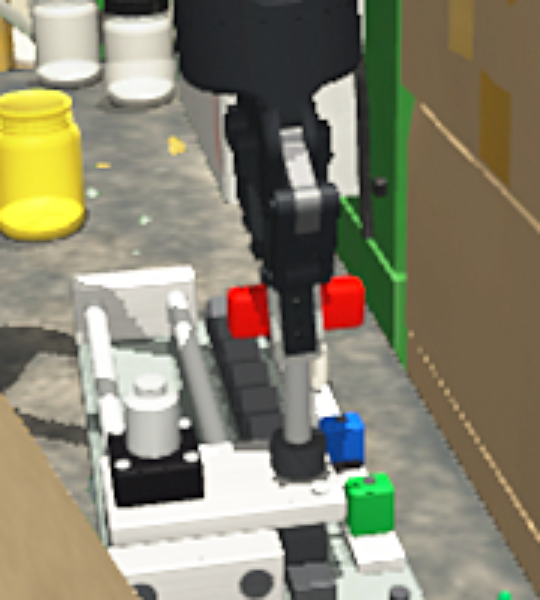

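The carriage is at the end of its travel, about 7 mm beyond the green tab, and there is 8 N sideways. I'll move back 7 mm and lower the bar into the notch before releasing.

Emit:
play_rows:
  series:
    - {"fingers": 1,"dx": 0,"dy": 4,"dz": 0,"turn": 0}
    - {"fingers": 1,"dx": 0,"dy": 3,"dz": 0,"turn": 0}
    - {"fingers": 1,"dx": 0,"dy": 0,"dz": 0,"turn": 0}

```text
clock: 7.13
position: [0.4669, -0.097, 0.1333]
ee_rot: [0.019, -0.706, 0.708, -0.023]
contact_force: [2.5, 0.0, -8.8]
width: 0.0129
```

Emit:
play_rows:
  series:
    - {"fingers": 1,"dx": 0,"dy": 1,"dz": -6,"turn": 0}
    - {"fingers": 1,"dx": 0,"dy": 0,"dz": -6,"turn": 0}
    - {"fingers": 1,"dx": 0,"dy": 0,"dz": -6,"turn": 0}
    - {"fingers": 1,"dx": 0,"dy": 0,"dz": -4,"turn": 0}
    - {"fingers": 1,"dx": 0,"dy": 0,"dz": 0,"turn": 0}

```text
clock: 7.55
position: [0.4669, -0.096, 0.1097]
ee_rot: [0.019, -0.706, 0.707, -0.023]
contact_force: [1.4, 0.1, -5.6]
width: 0.013
```

Emit:
play_rows:
  series:
    - {"fingers": -1,"dx": 0,"dy": 0,"dz": 0,"turn": 0}
    - {"fingers": -1,"dx": 0,"dy": 0,"dz": 0,"turn": 0}
    - {"fingers": -1,"dx": 0,"dy": 0,"dz": 0,"turn": 0}
    - {"fingers": -1,"dx": 0,"dy": 0,"dz": 0,"turn": 0}
    - {"fingers": -1,"dx": 0,"dy": 0,"dz": 0,"turn": 0}
    - {"fingers": -1,"dx": 0,"dy": 0,"dz": 0,"turn": 0}
    - {"fingers": -1,"dx": 0,"dy": 0,"dz": 0,"turn": 0}
    - {"fingers": -1,"dx": 0,"dy": 0,"dz": 0,"turn": 0}

```text
clock: 8.22
position: [0.4671, -0.0969, 0.1127]
ee_rot: [-0.019, 0.707, -0.706, 0.025]
contact_force: [0.8, -0.8, -0.1]
width: 0.0853
```

Emit:
play_rows:
  series:
    - {"fingers": -1,"dx": 0,"dy": 0,"dz": 10,"turn": 0}
    - {"fingers": -1,"dx": 0,"dy": 0,"dz": 15,"turn": 0}
    - {"fingers": -1,"dx": 0,"dy": 0,"dz": 20,"turn": 0}
    - {"fingers": -1,"dx": 0,"dy": 0,"dz": 25,"turn": 0}
    - {"fingers": -1,"dx": 0,"dy": 0,"dz": 25,"turn": 0}
    - {"fingers": -1,"dx": 0,"dy": 0,"dz": 25,"turn": 0}
    - {"fingers": -1,"dx": 0,"dy": 0,"dz": 25,"turn": 0}
    - {"fingers": -1,"dx": 0,"dy": 0,"dz": 0,"turn": 0}
    - {"fingers": -1,"dx": 0,"dy": 0,"dz": 0,"turn": 0}

```text
clock: 8.97
position: [0.4636, -0.0958, 0.2631]
ee_rot: [-0.017, 0.707, -0.707, 0.022]
contact_force: [-0.1, 0.4, -0.5]
width: 0.0851
```

```bash
python3 - <<'E'
from h import *
print(get_state()["position"],get_state()["contact_force"],get_state()["qd"].round(3))
s=get_image("side")
cv2.imwrite("pics/side5.png",cv2.resize(s["pixels"][130:330,220:400],None,fx=3,fy=3)[:,:,::-1])
m=masks_of(s,"bar_grip");print([(k["p"],k["xy"]) for k in m])
h=cv2.cvtColor(s["pixels"],cv2.COLOR_RGB2HSV);r=((h[...,0]<8)|(h[...,0]>172))&(h[...,1]>150);r[:190]=0;r[270:]=0;r[:,:280]=0;r[:,360:]=0
v,u=np.nonzero(r);print("red",u.mean(),v.mean(),len(u))
for y in(-.126,-.096,-.066):
  for z in(.115,.12,.136):print(y,z,proj(s,(.4685,y,z)))
E
```

```text
[ 0.46355099 -0.09577493  0.26309088] [-0.11543805  0.42949263 -0.47755265] [ 0.    -0.029 -0.055  0.     0.009 -0.   ]
[(0.97, [317.3, 250.7])]
red 316.95929443690636 248.59701492537314 737
-0.126 0.115 [321.64094282 258.09015302]
-0.126 0.12 [321.59367632 254.61110508]
-0.126 0.136 [321.44057154 243.34183688]
-0.096 0.115 [317.06158465 247.77197727]
-0.096 0.12 [317.00363623 244.41074075]
-0.096 0.136 [316.81602716 233.52867508]
-0.066 0.115 [312.85099102 238.28469902]
-0.066 0.12 [312.78420228 235.03396782]
-0.066 0.136 [312.56807454 224.5146311 ]
```

View pics/side5.png

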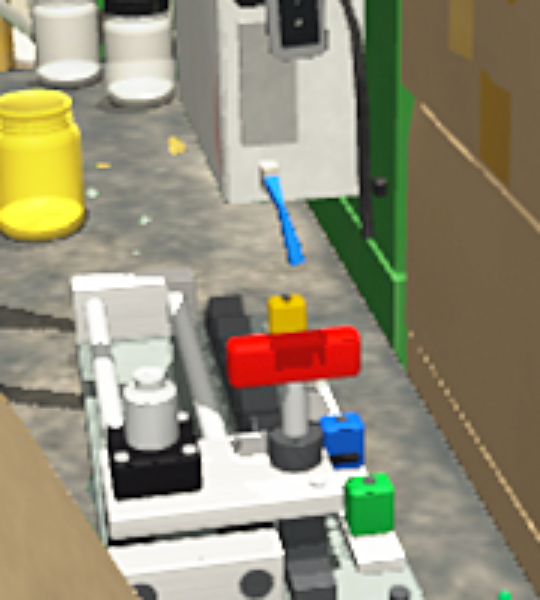

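The bar is free at (317.0, 248.6). The prediction for the green notch with the bar fully down is (317.1, 247.8); a neighbouring notch would be 4 pixels off in column. The hand is clear, so I'm handing in.

```bash
python3 -c "
from rig import *
print(sign_off())"
```

```text
the job is handed in; nothing more can be done
None
```

The bar now sits in the notch at the green tab, and I handed the job in at about 9 s of the 38 s allowed.

- **What I did:** I pinched the red bar and lifted it about 27 mm, above the 21 mm needed to clear the rack. I slid the carriage 127 mm to its end stop, came back to 120 mm in line with the green tab, lowered the bar and let go. Then I drew the hand up about 150 mm.
- **Last checks:** The final picture puts the bar within about 1 pixel of where it should be at the green notch, fully down. The hand touches nothing and the force reads about 0.
- **What was off:** The hand picked up a tilt of about 3° along the bar on the way down, which did not affect the grip. At the end stop there was a brief sideways push of about 8 N. The first bar positions disagreed by about 5 mm in y, so I used the one that fitted the 30 mm notch spacing.

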